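# Load the last tube and dock the rack under the bench shelf

### The job

Put the loose blue-capped tube all the way down into the free hole of the green tube rack. Then slide the rack by its yellow tab into the bay under the low white shelf until it comes firmly home against the rubber buffer of the stop hidden at the back, pressing the buffer with about 10 N over and above what it takes to slide the rack, never with more than 20 N, and let go so that it stays there. Nothing may knock the underside of the shelf, and everything else on the bench stays where it is.

Things in the scene. Friction and masses are not known exactly. Their poses are not given: they have to be found in the camera images.
- rack: Green tube rack, loose, 0.6 to 1.0 kg; dragging it over the steel bench takes 2 to 5 N, up to 20 N if a gripper bears down on it. Block 96 (x) by 130 (y) by 42 mm high; origin under its middle at bench height. Its +x face goes into the bay first. Three blue-capped tubes are fixed in its back row (x = 24 mm, y = -42, 0, 42 mm; cap tops 78 mm above the bench). The front row has one free hole; the tab is in front (-x).
- rack_hole (a point): Centre of the mouth of the rack's free hole, at the top of the block (rack x = -24 mm, y = 0, z = 42 mm). Hole 32 mm wide, 36 mm deep, its floor 6 mm above the bench.
- rack_tab (a point): Middle of the rack's yellow upright tab (rack x = -106 mm, y = 0, z = 45 mm): 34 mm long (x) by 12 mm thick (y), top 60 mm above the bench, standing on a 6 mm thick foot plate 40 mm wide. Grip it from above across its thickness. It stays outside the shelf.
- rack_rear (a point): Middle of the rack's rear face (rack x = 48 mm, y = 0, z = 30 mm), which meets the stop.
- tube: The loose tube, standing upright on the bench left or right of the rack: clear body 26 mm in diameter, blue cap 32 mm in diameter and 18 mm high, 72 mm tall in all, 50 g. Origin at the centre of its foot, z up along the tube. Seated in the hole, its foot stands 6 mm and its cap's top 78 mm above the bench.
- other_tube: The same tube with an orange cap, not wanted: leave it standing.
- shelf: Low white bench shelf, fixed: the overhang. Origin on the bench below the middle of the deck's front edge; x points into the bay, z up. Deck 160 mm deep (x), 250 mm wide, underside 92 mm and top 108 mm above the bench; legs at y = +-117 mm; a blue tub and a white bottle on it at x = 80 mm and beyond, up to 175 mm high.
- guides: Two fixed aluminium guide rails of the bay on the bench, 20 mm high, with the same origin and axes as the shelf: 136 mm apart, straight from x = -30 to +100 mm, flaring outwards in front of that to about 160 mm apart at x = -60 mm.
- stop: Fixed bracket of the stop at the back of the bay, 60 mm high, standing at shelf x = 145 mm; same origin and axes as the shelf. It carries a nose that is set differently every time and cannot be seen: the face of its rubber buffer (30 mm wide, 20 to 40 mm above the bench, in the middle) lies anywhere from 55 to 95 mm in shelf x.
- stop_line (a point): Point in the bay where the pins' tips can first be met (shelf x = 45 mm, y = 0, z = 30 mm), the same for every setting. Two light pins stand 10 mm ahead of the buffer and push back with only 1 N in all once the rack reaches the buffer; the buffer then gives only 1 mm for every 10 N more. At home the rack's origin is 7 to 47 mm into the bay (shelf x). Let go there, the rack is held against the pins by the bench's friction; do not pull it back.
- dishes: Stack of four amber culture dishes, 92 mm across: bystander.
- dishes2: Stack of two such dishes: bystander.
- reagent: Amber bottle, 66 mm across, 150 mm high: bystander.
- beaker: Clear beaker, 100 mm across, 90 mm high: bystander.
Things that resemble listed ones, but are neither listed nor needed, are in the scene too. Leave any purple look-alike of the stop alone.

How it is judged:
By the outcome, as a careful person would: the job done as asked, in the order asked, and still so for the second after the job is handed in, with the robot touching nothing.
It also fails if it takes over 72 s, if anything falls off the work surface, if the arm or the gripper's body presses on something with over 40 N, if the wrist force passes 120 N, or if a joint passes its speed limit or range.

### The arm

A 6-joint arm with a two-finger parallel gripper is mounted at the origin on the work surface. World frame = base frame: x ahead of the robot, y to its left, z up, the work surface at z = 0. Lengths are in m, angles in rad, forces in N, time in s.
With the tool pointing down it reaches from about 0.325 to 0.9 m from the base axis. Payload 6.1 kg.
Tool frame: the origin (TCP) lies midway between the tips of the shut fingers; the grasp point (between the pads) lies 19 mm behind it; x points along the fingers, y is the direction in which the jaws open and shut, and the axes are right-handed (so a half turn about x gives the same grasp; the last joint's range is limited). The gripper opens to 85 mm and grips with 20 to 120 N. Pads are 22 mm wide; open, the fingers measure 114 mm over their backs; the gripper's body (76 mm by 85 mm) begins 54 mm behind the grasp point. The pads swing forward as they close: fully open they stand 13 mm farther back than shut.
Start: joints at [1.102, 0.22, 1.526, -0, 1.395, -0.126], TCP at [0.21, 0.589, 0.231] pointing down, gripper open.
Joint ranges: [-2.98, 2.98], [-0.91, 2.08], [0.09, 2.57], [-1.24, 4.39], [0.2, 2.65], [-2.68, 2.68]. Speed limits (rad/s): [2.57, 2.57, 3.01, 3.14, 3.14, 3.14].

### API

Orientations are given as [roll, pitch, yaw] about the fixed x, y, z axes, in that order (R = Rz(yaw) Ry(pitch) Rx(roll)).
In Python, from station import get_state, vision, ticket gives the robot as it stands.
- The arm moves only by the tool drive_tool, never from a script. Its argument "commands" is one flat list of numbers, 7 for each row, row after row: the turn, a rotation vector about the world's x, y, z in rad, then the shift along the world's x, y, z in cm, then the finger opening in cm, from 0 to 8.54. A call has 1 to 12 rows; each row shifts and turns the commanded pose from where the row before left it; what a row does not reach is not made up. A row lasts 1/8 s, in which the tool goes at most 62.5 mm and 10.7 degrees, less where a joint would pass 70% of its speed; a pose out of reach is approached as far as the arm can. A call with a gripper value outside its range is refused whole. The fingers move at their own pace and stop on an object; the grip force is fixed at half the most. Time passes only in rows, so rows that do not move let the fingers close. It gives the time, the measured TCP pose, the force and the opening at its end, in the units of the state.
- get_state(): the state, without advancing time (a new reading comes with each control period).
- vision.get_image(name): name is "scene" or "top"; returns the picture (420x560x3 uint8, red, green, blue); there is no depth.
- vision.camera_info(name): a dict with "mtx" (3x3 intrinsics, pixels), "rvec" (rotation vector, rad) and "tvec" (3), from world to camera coordinates, as OpenCV has them. Camera axes: x right, y down, z forward; pixel columns grow to the right and rows downward; lengths in m; the calibration is good to about 2 mm. A picture is of the moment at which its call begins. camera_info takes no time and is no camera call.
- ticket.finish_job(): hands the job in, once; it reports no verdict.
The state is a dict: "t": time; "qpos": joint angles; "joint_velocities": joint speeds; "joint_efforts": joint torques, N m; "ee_pos": TCP position; "eef_rot": TCP orientation; "contact_force": force on the tool from outside, world axes, zero at the start; "wrist_torque": the same for the moment, N m; "gripper_width": opening from 0.0 (shut) to 1.0 (fully open).
Only numpy, scipy, OpenCV 4.12 (cv2) and the standard library are available. Lean on these libraries where they do the work, as an engineer would, in place of code of your own. Each camera call takes 0.05 s, during which the arm holds its last target. There are 200 camera calls.

## Working session

There is one attempt and no reset: what is moved stays moved. The work goes in short steps, Python scripts to look and compute and a tool call to move; the robot and the scene stay as the last step left them, time stands still between calls to the robot, and variables do not carry over. Pictures are saved under pics/ and viewed, about 8 in all and at most 12, crops included, and the job is handed in when it is done.

Besides the shell and the picture viewer there is one more tool, called after "Emit:" as name(argument=value, ...), one argument or row to a line, values as JSON. drive_tool: Moves the arm, as the interface text tells. Its arguments: {"type":"object","properties":{"commands":{"type":"array"}},"required":["commands"]}

```bash
mkdir -p pics; cat > h.py <<'E'
import numpy as np,cv2
from station import get_state,vision,ticket
def cam(n):
    c=vision.camera_info(n);R=cv2.Rodrigues(np.array(c["rvec"],float))[0];return np.array(c["mtx"],float),R,np.array(c["tvec"],float).ravel()
def ray(n,u,v,z):
    K,R,t=cam(n);d=R.T@np.linalg.solve(K,[u,v,1.]);o=-R.T@t;return o+d*(z-o[2])/d[2]
def proj(n,p):
    K,R,t=cam(n);q=K@(R@np.array(p,float)+t);return q[:2]/q[2]
def snap(n,f):
    im=vision.get_image(n);cv2.imwrite('pics/'+f,im[:,:,::-1]);return im
E
python3 - <<'E'
from h import *
for n in('scene','top'):
    snap(n,n+'0.png');K,R,t=cam(n);print(n,K[0,0],(-R.T@t).round(3),(R[2]).round(3))
s=get_state();print(s)
E
```

```text
scene 544.3169894543948 [ 1.725 -0.292  1.088] [-0.74   0.175 -0.65 ]
top 458.2931806341611 [ 0.304 -0.024  1.652] [ 0.161  0.02  -0.987]
{'t': 0.1, 'qpos': array([ 1.10192218e+00,  2.21159660e-01,  1.52747329e+00, -4.02012070e-05,
        1.39468943e+00, -1.26106574e-01]), 'joint_velocities': array([-0.00022581, -0.00060368, -0.003741  , -0.00073177, -0.00091129,
        0.00063301]), 'joint_efforts': array([ 2.26383199e-03, -4.98240280e+01, -3.90551198e+01, -1.95790946e-06,
        5.57491250e-03, -2.35994673e-05]), 'ee_pos': array([0.20983732, 0.58815759, 0.23031334]), 'eef_rot': array([-1.67403204,  1.56906615, -2.01679254]), 'contact_force': array([-0.51478082, -0.72211934, -0.07981841]), 'wrist_torque': array([-0.00711114,  0.0195978 , -0.00525258]), 'gripper_width': 1.0018040646754491}
```

View pics/scene0.png

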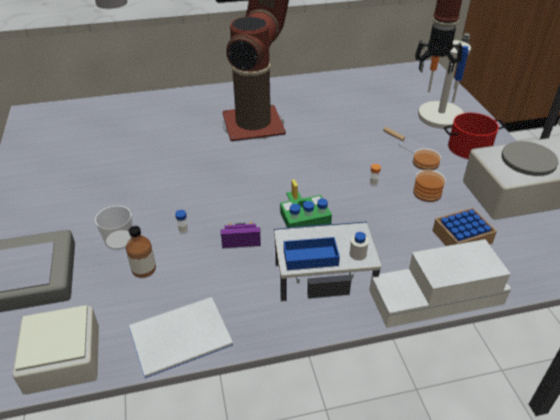

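View pics/top0.png

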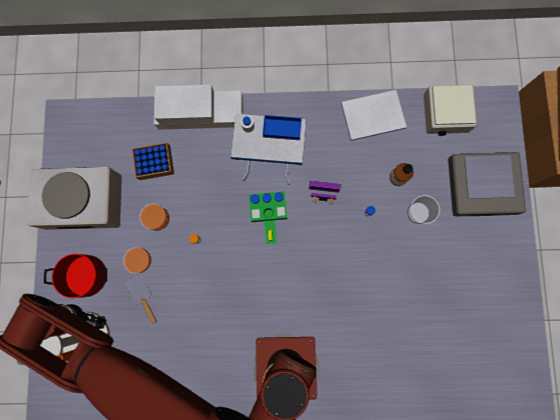

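Scene view: rack at (305,212), loose tube at (182,220), shelf front edge at row ~230. Top view: rack at (268,207), tab (270,236), loose blue tube (370,210), shelf front edge from (232,160) to (303,163), purple look-alike at (324,190).

```bash
cat > m.py <<'E'
from h import *
def blobs(im,lo,hi,box,amin=6):
    h=cv2.cvtColor(im,cv2.COLOR_RGB2HSV);m=cv2.inRange(h,np.array(lo),np.array(hi))
    x0,y0,x1,y1=box;k=np.zeros_like(m);k[y0:y1,x0:x1]=m[y0:y1,x0:x1]
    n,l,st,c=cv2.connectedComponentsWithStats(k)
    return [(c[i].round(1),st[i].tolist()) for i in range(1,n) if st[i][4]>=amin],k
def cr(im,box,f,s=6):
    x0,y0,x1,y1=box;return cv2.imwrite('pics/'+f,cv2.resize(im[y0:y1,x0:x1,::-1],None,fx=s,fy=s,interpolation=cv2.INTER_CUBIC))
E
python3 - <<'E'
from m import *
T=cv2.imread('pics/top0.png')[:,:,::-1].copy();S=cv2.imread('pics/scene0.png')[:,:,::-1].copy()
B=((105,130,60),(125,255,255))
def show(n,im,c,box,z):
    for p,st in blobs(im,*c,box)[0]: print(n,p,st,ray(n,*p,z).round(4))
print('caps');show('top',T,B,(245,185,292,215),.078);show('scene',S,B,(280,195,332,216),.07)
print('tube');show('top',T,B,(360,200,380,220),.072);show('scene',S,B,(172,205,192,222),.065)
Y=((22,130,100),(34,255,255))
print('tab');show('top',T,Y,(260,225,280,245),.06);show('scene',S,Y,(285,175,305,200),.05)
print('green');G=((45,120,50),(80,255,255))
b,k=blobs(T,*G,(240,185,295,245));print(b)
W=((0,0,170),(180,60,255))
b,k=blobs(T,*W,(225,108,310,170));print(b)
# front edge of deck: lowest bright pixel per column
e=[(x,np.nonzero(k[:168,x])[0].max()) for x in range(236,301,5)];print(e)
for x,y in e[::3]:print(ray('top',x,y,.1).round(4))
cr(T,(215,105,385,245),'c1.png',4)
E
```

```text
caps
top [278.4 196.4] [275, 193, 8, 8, 54] [0.5862 0.0087 0.078 ]
top [254.6 198.6] [251, 195, 8, 8, 54] [0.5806 0.092  0.078 ]
top [266.4 197.5] [263, 194, 8, 8, 53] [0.5834 0.0507 0.078 ]
scene [322.  203.2] [318, 199, 9, 10, 73] [0.5838 0.0917 0.07  ]
scene [308.2 205.8] [303, 202, 11, 9, 80] [0.5858 0.0499 0.07  ]
scene [294.5 208.7] [290, 204, 10, 10, 77] [0.5892 0.0084 0.07  ]
tube
top [370.2 210. ] [366, 206, 9, 9, 65] [ 0.5309 -0.3085  0.072 ]
scene [180.4 214.5] [176, 210, 10, 10, 81] [ 0.5342 -0.3111  0.065 ]
tab
top [269.9 234.8] [268, 230, 5, 10, 33] [0.4544 0.0417 0.06  ]
scene [294.4 189.3] [292, 181, 6, 18, 65] [0.4795 0.036  0.05  ]
green
[(array([268.2, 213.1]), [249, 191, 38, 53, 811])]
[(array([261.7, 140.3]), [225, 108, 80, 54, 2183])]
[(236, np.int64(156)), (241, np.int64(156)), (246, np.int64(157)), (251, np.int64(157)), (256, np.int64(158)), (261, np.int64(158)), (266, np.int64(158)), (271, np.int64(159)), (276, np.int64(159)), (281, np.int64(160)), (286, np.int64(160)), (291, np.int64(161)), (296, np.int64(161))]
[0.7297 0.1534 0.1   ]
[0.7246 0.1009 0.1   ]
[0.7195 0.0486 0.1   ]
[ 0.7108 -0.0036  0.1   ]
[ 0.7057 -0.0557  0.1   ]
```

View pics/c1.png

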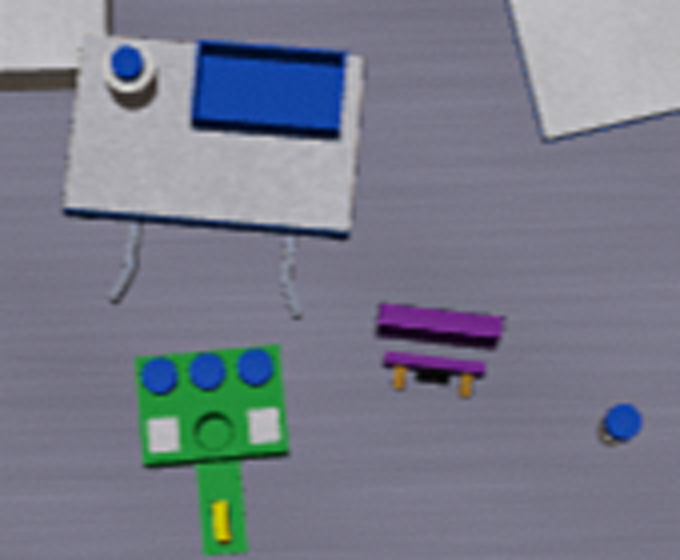

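Crop: rack caps and hole (213,432 in crop), shelf front edge, and both rails at (137,222)/(290,238) in the crop show clearly. Now the deck's frame, and the move to the tube.

```bash
python3 - <<'E'
from m import *
from scipy.spatial.transform import Rotation as Ro
T=cv2.imread('pics/top0.png')[:,:,::-1].copy()
# deck corners from crop/4 + offset (front L, front R top edge; lower edge left/right)
g=lambda a,b:(a/4+215-.5+.125,b/4+105-.5+.125)
for nm,p,z in[('fL',(66,208),.108),('fR',(348,230),.108),('fLb',(66,214),.092),('fRb',(346,237),.092),('bL',(85,37),.108),('bR',(364,56),.108),('railL',(137,222),.02),('railR',(290,238),.02),('tipL',(115,300),.02),('tipR',(297,315),.02),('hole',(214,432),.042)]:
    print(nm,ray('top',*g(*p),z).round(4))
gray=cv2.cvtColor(T,cv2.COLOR_RGB2GRAY).astype(float)
P=[]
for x in range(236,300):
    y0=int(round(156.5+(x-236)*5.3/60)); c=gray[y0-4:y0+5,x]; d=np.diff(c); i=d.argmin(); w=np.maximum(-d[max(0,i-1):i+2],0)
    P.append(ray('top',x,y0-4+.5+(w*np.arange(max(0,i-1),max(0,i-1)+len(w))).sum()/w.sum(),.108)[:2])
P=np.array(P);f=np.polyfit(P[:,1],P[:,0],1);print('edge x=%.4f*y+%.4f'%tuple(f),'resid',(P[:,0]-np.polyval(f,P[:,1])).std())
s=get_state();R=Ro.from_euler('xyz',s['eef_rot']).as_matrix();print(R.round(3))
E
```

```text
fL [0.7257 0.1695 0.108 ]
fR [ 0.6991 -0.0749  0.108 ]
fLb [0.7246 0.1716 0.092 ]
fRb [ 0.697  -0.0735  0.092 ]
bL [0.8809 0.1519 0.108 ]
bR [ 0.8559 -0.0937  0.108 ]
railL [0.7346 0.1154 0.02  ]
railR [ 0.7156 -0.0246  0.02  ]
tipL [0.662  0.1363 0.02  ]
tipR [ 0.6436 -0.0292  0.02  ]
hole [0.5351 0.0473 0.042 ]
edge x=0.1140*y+0.7067 resid 0.0002126634120611592
[[-0.001  0.336  0.942]
 [-0.002  0.942 -0.336]
 [-1.    -0.002 -0.   ]]
```

Emit:
drive_tool(
  commands=[0, 0, 0.035, 1.8, -5, 0, 8.5, 0, 0, 0.035, 1.8, -5, 0, 8.5, 0, 0, 0.035, 1.8, -5, 0, 8.5, 0, 0, 0.035, 1.8, -5, 0, 8.5, 0, 0, 0.035, 1.8, -5, 0, 8.5, 0, 0, 0.035, 1.8, -5, 0, 8.5, 0, 0, 0.035, 1.8, -5, 0, 8.5, 0, 0, 0.035, 1.8, -5, 0, 8.5, 0, 0, 0.035, 1.8, -5, 0, 8.5, 0, 0, 0.035, 1.8, -5, 0, 8.5, 0, 0, 0.035, 1.8, -5, 0, 8.5, 0, 0, 0.025, 1.8, -5, 0, 8.5],
)

```text
t: 1.6
ee_pos: [0.4262, -0.0131, 0.2312]
eef_rot: [0.519, 1.571, 0.587]
contact_force: [1.3, -0.1, -0.1]
gripper_width: 0.995
```

Emit:
drive_tool(
  commands=[0, 0, 0, 1.3, -3.7, 0, 6, 0, 0, 0, 1.3, -3.7, -1, 6, 0, 0, 0, 1.3, -3.7, -1, 6, 0, 0, 0, 1.3, -3.7, -1, 6, 0, 0, 0, 1.3, -3.7, -1, 6, 0, 0, 0, 1.3, -3.7, -2, 6, 0, 0, 0, 1.3, -3.7, -2, 6, 0, 0, 0, 1.5, -3.7, -2, 6, 0, 0, 0, 0, 0, 0, 6, 0, 0, 0, 0, 0, 0, 6],
)

```text
t: 2.85
ee_pos: [0.5316, -0.3068, 0.1309]
eef_rot: [2.254, 1.569, 2.321]
contact_force: [-0.1, 0.2, -0.4]
gripper_width: 0.704
```

```bash
python3 - <<'E'
from m import *
from scipy.spatial.transform import Rotation as Ro
s=get_state();R=Ro.from_euler('xyz',s['eef_rot']).as_matrix();print(s['t'],s['ee_pos'].round(4),R.round(3).tolist(),s['contact_force'].round(2),s['qpos'].round(2),s['gripper_width'])
a=snap('scene','s1.png')
cr(a,(120,140,260,245),'c2.png',5)
E
```

```text
2.85 [ 0.5316 -0.3068  0.1309] [[-0.001, -0.067, 0.998], [0.001, 0.998, 0.067], [-1.0, 0.001, -0.001]] [-0.1   0.17 -0.38] [-0.65  0.28  1.65  0.    1.21 -2.29] 0.7035521948872426
```

View pics/c2.png

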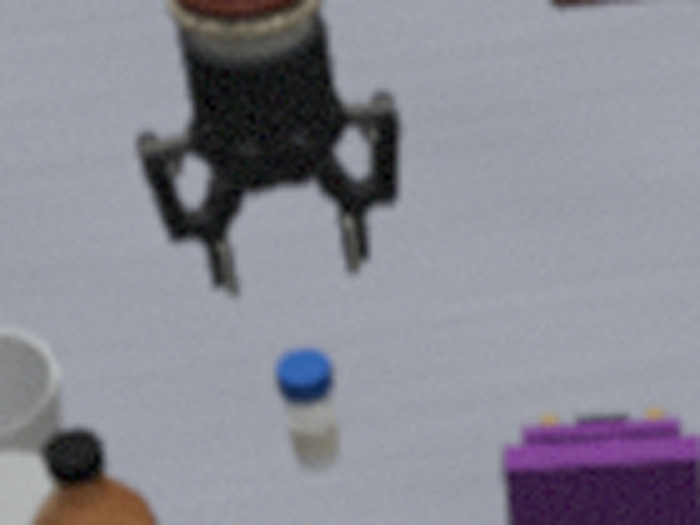

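The open fingers (at (225,275) and (355,255) in the crop) straddle the cap (305,372); I descend.

Emit:
drive_tool(
  commands=[0, 0, 0, 0.1, -0.25, -2, 6, 0, 0, 0, 0, 0, -2, 6, 0, 0, 0, 0, 0, -2, 6, 0, 0, 0, 0, 0, -2, 6, 0, 0, 0, 0, 0, -1, 6, 0, 0, 0, 0, 0, 0, 6, 0, 0, 0, 0, 0, 0, 2, 0, 0, 0, 0, 0, 0, 2, 0, 0, 0, 0, 0, 0, 2, 0, 0, 0, 0, 0, 0, 2, 0, 0, 0, 0, 0, 0, 2],
)

```text
t: 4.28
ee_pos: [0.5338, -0.3104, 0.0425]
eef_rot: [-0.677, 1.569, -0.61]
contact_force: [0.6, 1.3, 6.3]
gripper_width: 0.359
```

Emit:
drive_tool(
  commands=[0, 0, 0, 0, 0, 2, 2, 0, 0, 0, 0, 0, 5, 2, 0, 0, 0, 0, 0, 5, 2, 0, 0, 0, 0, 4, 0, 2, 0, 0, 0, 0, 4, 0, 2, 0, 0, 0, 0, 5, 0, 2, 0, 0, 0, 0, 5, 0, 2, 0, 0, 0, 0, 5, 0, 2, 0, 0, 0, 0, 5, 0, 2, 0, 0, 0, 0, 4, 0, 2, 0, 0, 0, 0, 3, 0, 2, 0, 0, 0, 0, 0.8, 0, 2],
)

```text
t: 5.78
ee_pos: [0.533, 0.0497, 0.1622]
eef_rot: [-0.075, 1.57, -0.006]
contact_force: [0.1, -0.3, -0.1]
gripper_width: 0.353
```

Emit:
drive_tool(
  commands=[0, 0, 0, 0, 0, 0, 2, 0, 0, 0, 0, 0, 0, 2],
)

```text
t: 6.02
ee_pos: [0.5332, 0.0471, 0.1615]
eef_rot: [-1.274, 1.57, -1.208]
contact_force: [0.3, -0.5, -0.5]
gripper_width: 0.353
```

```bash
python3 - <<'E'
from m import *
s=get_state();print(s['t'],s['ee_pos'].round(4),s['contact_force'].round(2),s['gripper_width'])
a=snap('scene','s2.png');b=snap('top','t2.png')
K=((100,110,50),(128,255,255))
print([ (p,st,ray('scene',*p,s['ee_pos'][2]+.02).round(4)) for p,st in blobs(a,*K,(280,140,340,225))[0]])
print([ (p,st) for p,st in blobs(b,*K,(240,180,300,250))[0]])
v=cv2.resize(a[120:230,250:370,::-1],None,fx=5,fy=5,interpolation=cv2.INTER_CUBIC);cv2.imwrite('pics/c3.png',v)
E
```

```text
6.025 [0.5332 0.0471 0.1615] [ 0.33 -0.49 -0.53] 0.3530192819710392
[(array([303.4, 163.3]), [298, 159, 11, 10, 93], array([0.53  , 0.0475, 0.1815])), (array([322.1, 203.3]), [318, 198, 10, 11, 83], array([0.7093, 0.0498, 0.1815])), (array([307.9, 205.7]), [303, 201, 11, 11, 93], array([0.7101, 0.0117, 0.1815])), (array([294.6, 208.5]), [290, 204, 10, 10, 87], array([ 0.7129, -0.0241,  0.1815]))]
[]
```

View pics/c3.png

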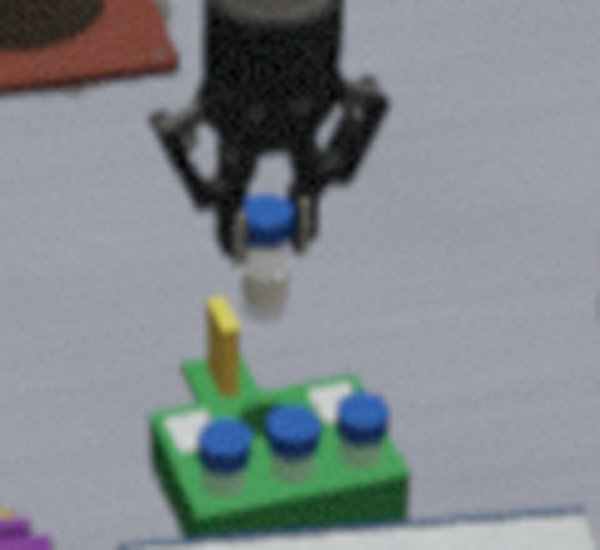

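Crop: tube hangs upright in the jaws (cap 268,220), above the hole (265,410). Estimated 4 mm short in x; correct and lower.

Emit:
drive_tool(
  commands=[0, 0, 0, 0.4, 0.05, 0, 2, 0, 0, 0, 0, 0, -2.5, 2, 0, 0, 0, 0, 0, -2.5, 2, 0, 0, 0, 0, 0, -1.5, 2, 0, 0, 0, 0, 0, 0, 2, 0, 0, 0, 0, 0, -0.5, 2, 0, 0, 0, 0, 0, -0.5, 2, 0, 0, 0, 0, 0, -0.5, 2, 0, 0, 0, 0, 0, -0.5, 2, 0, 0, 0, 0, 0, 0, 2],
)

```text
t: 7.38
ee_pos: [0.5366, 0.0487, 0.0757]
eef_rot: [3.018, 1.57, 3.085]
contact_force: [-0.2, -0.4, 0.0]
gripper_width: 0.355
```

In the hole with no contact force. Continue.

Emit:
drive_tool(
  commands=[0, 0, 0, 0, 0, -0.5, 2, 0, 0, 0, 0, 0, -0.5, 2, 0, 0, 0, 0, 0, -0.5, 2, 0, 0, 0, 0, 0, -0.5, 2, 0, 0, 0, 0, 0, -0.3, 2, 0, 0, 0, 0, 0, -0.2, 2, 0, 0, 0, 0, 0, 0, 2],
)

```text
t: 8.25
ee_pos: [0.537, 0.0486, 0.0512]
eef_rot: [3.106, 1.571, -3.11]
contact_force: [-0.0, 0.1, -0.3]
gripper_width: 0.355
```

Emit:
drive_tool(
  commands=[0, 0, 0, 0, 0, -0.1, 2, 0, 0, 0, 0, 0, -0.1, 2, 0, 0, 0, 0, 0, 0, 2],
)

```text
t: 8.62
ee_pos: [0.5371, 0.0486, 0.0493]
eef_rot: [-2.27, 1.571, -2.202]
contact_force: [0.4, -0.3, -1.1]
gripper_width: 0.352
```

Emit:
drive_tool(
  commands=[0, 0, 0, 0, 0, -0.1, 2, 0, 0, 0, 0, 0, 0, 2, 0, 0, 0, 0, 0, 0, 2],
)

```text
t: 9.0
ee_pos: [0.5373, 0.0486, 0.0486]
eef_rot: [-0.075, 1.57, -0.008]
contact_force: [0.3, 0.9, 2.0]
gripper_width: 0.354
```

Emit:
drive_tool(
  commands=[0, 0, 0, 0, 0, 0, 5, 0, 0, 0, 0, 0, 0, 5, 0, 0, 0, 0, 0, 0, 5, 0, 0, 0, 0, 0, 1, 5, 0, 0, 0, 0, 0, 3, 5, 0, 0, 0, 0, 0, 4, 5, 0, 0, 0, -4, -0.3, 0, 5, 0, 0, 0, -4.3, -0.35, 0, 5, 0, 0, 0, 0, 0, 0, 5, 0, 0, 0, 0, 0, 0, 5],
)

```text
t: 10.25
ee_pos: [0.4551, 0.0421, 0.1294]
eef_rot: [-0.133, 1.568, -0.066]
contact_force: [0.1, -0.1, 1.1]
gripper_width: 0.586
```

```bash
python3 - <<'E'
from m import *
s=get_state();print(s['t'],s['ee_pos'].round(4),s['contact_force'].round(2),s['gripper_width'])
a=snap('scene','s3.png')
K=((105,130,60),(125,255,255))
print([ (p,st[4],ray('scene',*p,.07).round(4)) for p,st in blobs(a,*K,(275,170,340,225))[0]])
Y=((22,130,100),(34,255,255))
print([ (p,st) for p,st in blobs(a,*Y,(280,170,310,205))[0]])
cr(a,(250,120,370,230),'c4.png',5)
E
```

```text
10.25 [0.4551 0.0421 0.1294] [ 0.11 -0.1   1.1 ] 0.5857190072136886
[(array([305.7, 200.7]), 152, array([0.5622, 0.0488, 0.07  ])), (array([322. , 203.1]), 71, array([0.5833, 0.0918, 0.07  ])), (array([294.4, 208.8]), 77, array([0.5895, 0.008 , 0.07  ]))]
[(array([294.1, 189.5]), [292, 181, 5, 18, 70])]
```

View pics/c4.png

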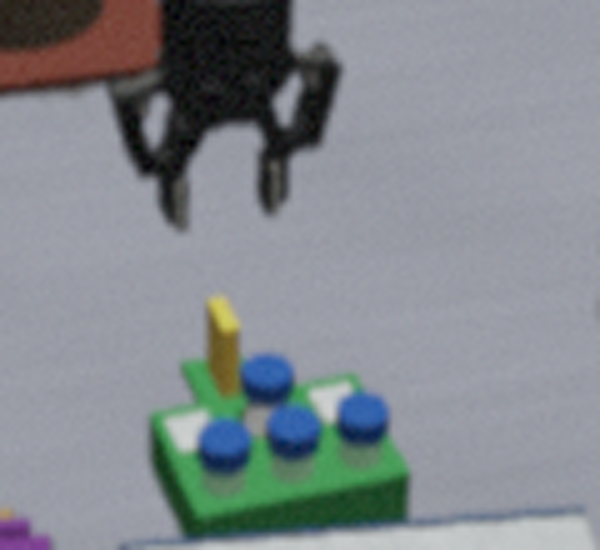

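Tube seated: front cap (267,378) level with the back-row caps; tab (222,345) lies between the fingers. Descending onto the tab.

Emit:
drive_tool(
  commands=[0, 0, 0, -0.1, 0, -3, 5, 0, 0, 0, 0, 0, -3, 5, 0, 0, 0, 0, 0, -3, 5, 0, 0, 0, 0, 0, -1.7, 5, 0, 0, 0, 0, 0, 0, 5, 0, 0, 0, 0, 0, 0, 0.5, 0, 0, 0, 0, 0, 0, 0.5, 0, 0, 0, 0, 0, 0, 0.5, 0, 0, 0, 0, 0, 0, 0.5, 0, 0, 0, 0, 0, 0, 0.5, 0, 0, 0, 0, 0, 0, 0.5],
)

```text
t: 11.68
ee_pos: [0.4543, 0.0422, 0.0225]
eef_rot: [-0.087, 1.568, -0.019]
contact_force: [-0.2, 1.7, 6.5]
gripper_width: 0.134
```

```bash
python3 - <<'E'
from m import *
s=get_state();print(s['t'],s['ee_pos'].round(4),s['contact_force'].round(2),s['wrist_torque'].round(2),s['gripper_width'])
print(proj('scene',[.5834,.0507,.078]),proj('scene',[.5355,.0475,.078]),proj('scene',[.5355,.0475,.088]))
# measured crop centres of cap tops: (293,418),(267,368)
print([(u/5+249.6,v/5+119.6) for u,v in((293,418),(267,368))])
c=np.array([.7122,.0472]);yw=-.1135;u=np.array([np.cos(yw),np.sin(yw)])
for d in(-.16,-.12,-.08,-.03,.007,.047):
    o=c+d*u;print(d,'origin',o.round(4),'tab',(o-.106*u).round(4))
E
```

```text
11.675 [0.4543 0.0422 0.0225] [-0.24  1.75  6.51] [0.35 0.1  0.39] 0.13353643172579904
[308.34828236 203.10230295] [302.99917105 192.97105479] [303.08230766 190.31852965]
[(308.2, 203.2), (303.0, 193.2)]
-0.16 origin [0.5532 0.0653] tab [0.4479 0.0773]
-0.12 origin [0.593  0.0608] tab [0.4877 0.0728]
-0.08 origin [0.6327 0.0563] tab [0.5274 0.0683]
-0.03 origin [0.6824 0.0506] tab [0.5771 0.0626]
0.007 origin [0.7192 0.0464] tab [0.6138 0.0584]
0.047 origin [0.7589 0.0419] tab [0.6536 0.0539]
```

Emit:
drive_tool(
  commands=[0, 0, 0, 0, 0, 0.05, 0.5, 0, 0, 0, 0, 0, 0, 0.5],
)

```text
t: 11.92
ee_pos: [0.4542, 0.0423, 0.0225]
eef_rot: [-0.005, 1.568, 0.063]
contact_force: [3.1, 3.1, 3.4]
gripper_width: 0.133
```

Emit:
drive_tool(
  commands=[0, 0, -0.015, 0.3, 0.25, 0.0, 0.5, 0, 0, -0.015, 0.3, 0.25, 0.0, 0.5],
)

```text
t: 12.18
ee_pos: [0.4569, 0.0463, 0.0224]
eef_rot: [-2.909, 1.565, -2.872]
contact_force: [-15.1, -4.2, 24.3]
gripper_width: 0.133
```

Emit:
drive_tool(
  commands=[0, 0, 0, 0, 0, 0.05, 0.5, 0, 0, 0, 0, 0, 0, 0.5, 0, 0, 0, 0, 0, 0, 0.5],
)

```text
t: 12.55
ee_pos: [0.4573, 0.0466, 0.0225]
eef_rot: [-2.988, 1.566, -2.951]
contact_force: [-8.6, -1.3, 12.6]
gripper_width: 0.138
```

Emit:
drive_tool(
  commands=[0, 0, 0, 0, 0, 0.1, 0.5, 0, 0, 0, 0, 0, 0, 0.5, 0, 0, 0, 0, 0, 0, 0.5],
)

```text
t: 12.92
ee_pos: [0.4575, 0.0469, 0.0225]
eef_rot: [-3.087, 1.567, -3.05]
contact_force: [-5.6, -2.5, 2.6]
gripper_width: 0.13
```

```bash
cat > st.py <<'E'
from m import *
from scipy.spatial.transform import Rotation as Ro
s=get_state();R=Ro.from_euler('xyz',s['eef_rot']).as_matrix();yw=-.1135;u=np.array([np.cos(yw),np.sin(yw)]);v=np.array([-u[1],u[0]])
p=s['ee_pos'];ty=np.arctan2(-R[0,1],R[1,1]);d=p[:2]-[.7122,.0472];f=s['contact_force']
print('t',s['t'],'p',p.round(4),'yaw',ty.round(4),'tilt',R[:,0].round(4),'shelf tcp x,y mm',(d@u*1e3).round(2),(d@v*1e3).round(2),'F along,across,z',(f[:2]@u).round(2),(f[:2]@v).round(2),f[2].round(2),'tau',s['wrist_torque'].round(2),s['gripper_width'].round(3))
E
python3 st.py
```

```text
Traceback (most recent call last):
  File "st.py", line 5, in <module>
    print('t',s['t'],'p',p.round(4),'yaw',ty.round(4),'tilt',R[:,0].round(4),'shelf tcp x,y mm',(d@u*1e3).round(2),(d@v*1e3).round(2),'F along,across,z',(f[:2]@u).round(2),(f[:2]@v).round(2),f[2].round(2),'tau',s['wrist_torque'].round(2),s['gripper_width'].round(3))
                                                                                                                                                                                                                                              ^^^^^^^^^^^^^^^^^^^^^^^^
AttributeError: 'float' object has no attribute 'round'
```

Emit:
drive_tool(
  commands=[0, 0, -0.015, 0.3, 0.26, 0.05, 0.5, 0, 0, -0.015, 0.3, 0.26, 0.05, 0.5, 0, 0, -0.015, 0.3, 0.26, 0, 0.5, 0, 0, -0.015, 0.3, 0.26, 0, 0.5, 0, 0, -0.015, 0.3, 0.26, 0, 0.5],
)

```text
t: 13.55
ee_pos: [0.4738, 0.0604, 0.0238]
eef_rot: [3.058, 1.57, 3.02]
contact_force: [-0.8, -0.1, -6.6]
gripper_width: 0.132
```

```bash
sed -i "s/s\['gripper_width'\].round(3)/s['gripper_width']/" st.py; python3 st.py
```

```text
t 13.55 p [0.4738 0.0604 0.0238] yaw -0.0386 tilt [-1.1e-03  1.0e-04 -1.0e+00] shelf tcp x,y mm -238.38 -13.86 F along,across,z -0.82 -0.16 -6.61 tau [-0.09  0.81 -0.05] 0.13237333344867983
```

Emit:
drive_tool(
  commands=[0, 0, -0.015, 0.28, 0.25, -0.05, 0.5, 0, 0, -0.015, 0.28, 0.25, 0, 0.5, 0, 0, -0.015, 0.28, 0.25, 0, 0.5, 0, 0, -0.015, 0.28, 0.25, 0, 0.5, 0, 0, -0.015, 0.27, 0.24, 0, 0.5, 0, 0, 0, 0, 0, 0, 0.5, 0, 0, 0, 0, 0, 0, 0.5],
)

```text
t: 14.42
ee_pos: [0.4884, 0.0725, 0.0239]
eef_rot: [0.115, 1.57, 0.002]
contact_force: [0.5, 0.1, -8.0]
gripper_width: 0.136
```

```bash
python3 st.py; python3 - <<'E'
from m import *
b=snap('top','t4.png');s=snap('scene','s4.png')
K=((105,130,60),(125,255,255))
for n,im,box,z in(('top',b,(240,160,300,215),.078),('scene',s,(270,190,345,226),.069)):
    print(n,[(p,st[4],ray(n,*p,z).round(4)) for p,st in blobs(im,*K,box)[0]])
cr(s,(250,130,370,260),'c5.png',5)
E
```

```text
t 14.425 p [0.4884 0.0725 0.0239] yaw -0.1126 tilt [ 0.001  0.    -1.   ] shelf tcp x,y mm -225.21 -0.19 F along,across,z 0.46 0.14 -8.0 tau [0.09 0.55 0.04] 0.13595729064632966
top [(array([267., 160.]), 9, array([0.718 , 0.0462, 0.078 ])), (array([278., 161.]), 7, array([0.7132, 0.0074, 0.078 ])), (array([290., 162.]), 7, array([ 0.7084, -0.0349,  0.078 ])), (array([252.7, 187. ]), 55, array([0.622 , 0.0981, 0.078 ])), (array([264.6, 188. ]), 57, array([0.6173, 0.0564, 0.078 ])), (array([276.6, 189. ]), 57, array([0.6126, 0.0145, 0.078 ]))]
scene [(array([312.1, 207.5]), 165, array([0.5945, 0.0591, 0.069 ])), (array([328.1, 212.1]), 75, array([0.6241, 0.098 , 0.069 ])), (array([298.9, 214.5]), 77, array([0.6152, 0.0147, 0.069 ]))]
```

View pics/c5.png

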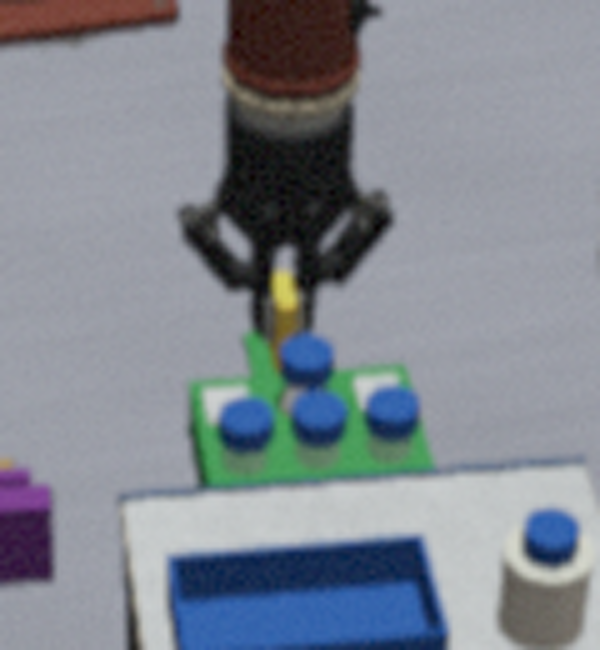

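Crop: the rack is squared to the shelf, tubes and tab in line (cap row yaw -0.112, middle lateral about -1.5 mm, within the rails). Sliding in.

Emit:
drive_tool(
  commands=[0, 0, 0, 0.5, 0.0, -0.05, 0.5, 0, 0, 0, 0.5, -0.05, 0, 0.5, 0, 0, 0, 0.5, -0.05, 0, 0.5, 0, 0, 0, 0.5, -0.05, 0, 0.5, 0, 0, 0, 0.5, -0.055, 0, 0.5, 0, 0, 0, 0.5, -0.055, 0, 0.5, 0, 0, 0, 0.5, -0.055, 0, 0.5, 0, 0, 0, 0.5, -0.055, 0, 0.5],
)

```text
t: 15.52
ee_pos: [0.5283, 0.0688, 0.0233]
eef_rot: [0.143, 1.571, 0.03]
contact_force: [-2.9, 0.9, -3.6]
gripper_width: 0.134
```

```bash
python3 st.py
```

```text
t 15.525 p [0.5283 0.0688 0.0233] yaw -0.1128 tilt [ 0.  0. -1.] shelf tcp x,y mm -185.14 0.63 F along,across,z -2.99 0.54 -3.56 tau [0.03 0.71 0.05] 0.1339204892711263
```

Emit:
drive_tool(
  commands=[0, 0, 0, 0.5, -0.057, 0, 0.5, 0, 0, 0, 0.5, -0.057, 0, 0.5, 0, 0, 0, 0.5, -0.057, 0, 0.5, 0, 0, 0, 0.5, -0.057, 0, 0.5, 0, 0, 0, 0.5, -0.057, 0, 0.5, 0, 0, 0, 0.5, -0.057, 0, 0.5, 0, 0, 0, 0.5, -0.057, 0, 0.5, 0, 0, 0, 0.5, -0.057, 0, 0.5, 0, 0, 0, 0.5, -0.057, 0, 0.5, 0, 0, 0, 0.5, -0.057, 0, 0.5, 0, 0, 0, 0.5, -0.057, 0, 0.5],
)

```text
t: 16.9
ee_pos: [0.5833, 0.0625, 0.0233]
eef_rot: [2.533, 1.571, 2.421]
contact_force: [-3.4, 1.1, -3.6]
gripper_width: 0.133
```

```bash
python3 st.py
```

```text
t 16.9 p [0.5833 0.0625 0.0233] yaw -0.1128 tilt [-0.  0. -1.] shelf tcp x,y mm -129.79 0.64 F along,across,z -3.52 0.69 -3.56 tau [ 0.    0.67 -0.05] 0.13260016091014049
```

Emit:
drive_tool(
  commands=[0, 0, 0, 0.5, -0.057, 0, 0.5, 0, 0, 0, 0.5, -0.057, 0, 0.5, 0, 0, 0, 0.5, -0.057, 0, 0.5, 0, 0, 0, 0.5, -0.057, 0, 0.5, 0, 0, 0, 0.2, -0.023, 0, 0.5, 0, 0, 0, 0.1, -0.011, 0, 0.5, 0, 0, 0, 0.1, -0.011, 0, 0.5, 0, 0, 0, 0.1, -0.011, 0, 0.5],
)

```text
t: 17.9
ee_pos: [0.6079, 0.0597, 0.0233]
eef_rot: [-2.955, 1.571, -3.068]
contact_force: [-3.3, -0.8, -3.3]
gripper_width: 0.131
```

```bash
python3 st.py
```

```text
t 17.9 p [0.6079 0.0597 0.0233] yaw -0.1128 tilt [-1.e-04 -0.e+00 -1.e+00] shelf tcp x,y mm -105.02 0.65 F along,across,z -3.18 -1.17 -3.33 tau [ 0.06  0.64 -0.03] 0.13123117379267077
```

Emit:
drive_tool(
  commands=[0, 0, 0, 0.1, -0.011, 0, 0.5, 0, 0, 0, 0.1, -0.011, 0, 0.5, 0, 0, 0, 0.1, -0.011, 0, 0.5, 0, 0, 0, 0.1, -0.011, 0, 0.5],
)

```text
t: 18.4
ee_pos: [0.6121, 0.0593, 0.0233]
eef_rot: [-0.038, 1.571, -0.151]
contact_force: [-3.5, 0.9, -3.5]
gripper_width: 0.132
```

Emit:
drive_tool(
  commands=[0, 0, 0, 0.05, -0.006, 0, 0.5, 0, 0, 0, 0.05, -0.006, 0, 0.5, 0, 0, 0, 0.05, -0.006, 0, 0.5, 0, 0, 0, 0.05, -0.006, 0, 0.5],
)

```text
t: 18.9
ee_pos: [0.614, 0.059, 0.0233]
eef_rot: [2.512, 1.571, 2.4]
contact_force: [-3.1, 0.8, -3.2]
gripper_width: 0.128
```

Emit:
drive_tool(
  commands=[0, 0, 0, 0.05, -0.006, 0, 0.5, 0, 0, 0, 0.05, -0.006, 0, 0.5, 0, 0, 0, 0.05, -0.006, 0, 0.5, 0, 0, 0, 0.05, -0.006, 0, 0.5],
)

```text
t: 19.4
ee_pos: [0.616, 0.0588, 0.0233]
eef_rot: [-2.845, 1.571, -2.958]
contact_force: [-3.6, 0.1, -4.2]
gripper_width: 0.131
```

Emit:
drive_tool(
  commands=[0, 0, 0, 0.05, -0.006, 0, 0.5, 0, 0, 0, 0.05, -0.006, 0, 0.5, 0, 0, 0, 0.05, -0.006, 0, 0.5, 0, 0, 0, 0.05, -0.006, 0, 0.5],
)

```text
t: 19.9
ee_pos: [0.618, 0.0586, 0.0233]
eef_rot: [-3.134, 1.571, 3.036]
contact_force: [-3.3, 0.2, -3.4]
gripper_width: 0.132
```

Emit:
drive_tool(
  commands=[0, 0, 0, 0.05, -0.006, 0, 0.5, 0, 0, 0, 0.05, -0.006, 0, 0.5, 0, 0, 0, 0.05, -0.006, 0, 0.5, 0, 0, 0, 0.05, -0.006, 0, 0.5],
)

```text
t: 20.4
ee_pos: [0.62, 0.0583, 0.0233]
eef_rot: [2.819, 1.571, 2.706]
contact_force: [-3.1, 0.8, -3.1]
gripper_width: 0.135
```

Emit:
drive_tool(
  commands=[0, 0, 0, 0.05, -0.006, 0, 0.5, 0, 0, 0, 0.05, -0.006, 0, 0.5, 0, 0, 0, 0.05, -0.006, 0, 0.5, 0, 0, 0, 0.05, -0.006, 0, 0.5],
)

```text
t: 20.9
ee_pos: [0.622, 0.0581, 0.0233]
eef_rot: [2.988, 1.571, 2.875]
contact_force: [-4.0, 1.1, -3.6]
gripper_width: 0.127
```

Emit:
drive_tool(
  commands=[0, 0, 0, 0.05, -0.006, 0, 0.5, 0, 0, 0, 0.05, -0.006, 0, 0.5, 0, 0, 0, 0.05, -0.006, 0, 0.5, 0, 0, 0, 0.05, -0.006, 0, 0.5],
)

```text
t: 21.4
ee_pos: [0.6239, 0.0579, 0.0233]
eef_rot: [-3.094, 1.571, 3.076]
contact_force: [-4.3, 1.6, -2.8]
gripper_width: 0.133
```

Emit:
drive_tool(
  commands=[0, 0, 0, 0.05, -0.006, 0, 0.5, 0, 0, 0, 0.05, -0.006, 0, 0.5, 0, 0, 0, 0.05, -0.006, 0, 0.5, 0, 0, 0, 0.05, -0.006, 0, 0.5],
)

```text
t: 21.9
ee_pos: [0.6243, 0.0578, 0.023]
eef_rot: [-3.102, 1.567, 3.068]
contact_force: [-11.1, 1.6, 1.0]
gripper_width: 0.134
```

Buffer reached. Restore the vertical load to what it was while sliding, and press on gently.

Emit:
drive_tool(
  commands=[0, 0, 0, 0, 0, 0.04, 0.5, 0, 0, 0, 0.02, -0.002, 0, 0.5, 0, 0, 0, 0, 0, 0, 0.5],
)

```text
t: 22.28
ee_pos: [0.6244, 0.0579, 0.0232]
eef_rot: [-3.107, 1.567, 3.064]
contact_force: [-11.4, 0.9, -0.8]
gripper_width: 0.131
```

```bash
python3 st.py
```

```text
t 22.275 p [0.6244 0.0579 0.0232] yaw -0.1127 tilt [-3.9e-03  3.0e-04 -1.0e+00] shelf tcp x,y mm -88.45 0.65 F along,across,z -11.39 -0.42 -0.84 tau [ 0.21  1.31 -0.01] 0.1307272661820257
```

Emit:
drive_tool(
  commands=[0, 0, 0, 0.03, -0.003, 0.03, 0.5, 0, 0, 0, 0.03, -0.003, 0.03, 0.5, 0, 0, 0, 0, 0, 0, 0.5],
)

```text
t: 22.65
ee_pos: [0.6244, 0.0579, 0.0235]
eef_rot: [-3.099, 1.566, 3.071]
contact_force: [-11.7, 1.4, 0.4]
gripper_width: 0.129
```

```bash
python3 st.py
```

```text
t 22.65 p [0.6244 0.0579 0.0235] yaw -0.1127 tilt [-5.1e-03  4.0e-04 -1.0e+00] shelf tcp x,y mm -88.4 0.64 F along,across,z -11.81 0.08 0.39 tau [0.21 1.48 0.01] 0.12941464869905617
```

Emit:
drive_tool(
  commands=[0, 0, 0, 0.03, -0.003, 0, 0.5, 0, 0, 0, 0.03, -0.003, 0, 0.5, 0, 0, 0, 0, 0, 0, 0.5],
)

```text
t: 23.02
ee_pos: [0.6245, 0.0579, 0.0234]
eef_rot: [-3.1, 1.565, 3.07]
contact_force: [-13.5, 1.1, 1.5]
gripper_width: 0.13
```

```bash
python3 st.py
```

```text
t 23.025 p [0.6245 0.0579 0.0234] yaw -0.1127 tilt [-6.2e-03  4.0e-04 -1.0e+00] shelf tcp x,y mm -88.3 0.67 F along,across,z -13.5 -0.47 1.52 tau [ 0.21  1.7  -0.04] 0.12993501159527124
```

Emit:
drive_tool(
  commands=[0, 0, 0, 0.03, -0.003, 0.02, 0.5, 0, 0, 0, 0.03, -0.003, 0.02, 0.5, 0, 0, 0, 0.03, -0.003, 0.02, 0.5, 0, 0, 0, 0, 0, 0, 0.5],
)

```text
t: 23.52
ee_pos: [0.6247, 0.0578, 0.0236]
eef_rot: [-3.093, 1.563, 3.078]
contact_force: [-14.9, 1.7, 1.5]
gripper_width: 0.134
```

```bash
python3 st.py
```

```text
t 23.525 p [0.6247 0.0578 0.0236] yaw -0.1126 tilt [-7.9e-03  5.0e-04 -1.0e+00] shelf tcp x,y mm -88.17 0.66 F along,across,z -15.02 -0.02 1.49 tau [ 0.23  2.   -0.02] 0.13405687672098823
```

Emit:
drive_tool(
  commands=[0, 0, 0, 0.03, -0.003, 0, 0.5, 0, 0, 0, 0.02, -0.002, 0, 0.5, 0, 0, 0, 0, 0, 0, 0.5, 0, 0, 0, 0, 0, 0, 0.5],
)

```text
t: 24.02
ee_pos: [0.6247, 0.0578, 0.0236]
eef_rot: [-3.094, 1.562, 3.077]
contact_force: [-17.0, 1.9, 3.2]
gripper_width: 0.135
```

```bash
python3 st.py
```

```text
t 24.025 p [0.6247 0.0578 0.0236] yaw -0.1126 tilt [-8.8e-03  6.0e-04 -1.0e+00] shelf tcp x,y mm -88.12 0.67 F along,across,z -17.09 -0.07 3.19 tau [ 0.29  2.1  -0.04] 0.13468656432207826
```

Pressed to 17.1 N total (about 6 N sliding + 1 N pins + 10 N buffer). Release and lift.

Emit:
drive_tool(
  commands=[0, 0, 0, 0, 0, 0, 4, 0, 0, 0, 0, 0, 0, 4, 0, 0, 0, 0, 0, 0, 4, 0, 0, 0, 0, 0, 0, 4, 0, 0, 0, 0, 0, 1, 4, 0, 0, 0, 0, 0, 2, 4, 0, 0, 0, 0, 0, 4, 4, 0, 0, 0, 0, 0, 5, 4, 0, 0, 0, -5, 0, 2, 4, 0, 0, 0, -5, 0, 0, 4, 0, 0, 0, -5, 0, 0, 4, 0, 0, 0, 0, 0, 0, 4],
)

```text
t: 25.52
ee_pos: [0.4756, 0.0577, 0.1654]
eef_rot: [-3.056, 1.57, 3.115]
contact_force: [0.5, -0.2, 0.0]
gripper_width: 0.465
```

```bash
python3 st.py; python3 - <<'E'
from m import *
b=snap('top','t5.png');s=snap('scene','s5.png')
Y=((22,130,100),(34,255,255))
p,st=max(blobs(b,*Y,(250,190,290,235))[0],key=lambda q:q[1][4]);q=ray('top',*p,.06);print(p,st,q)
yw=-.1135;u=np.array([np.cos(yw),np.sin(yw)]);print('tab shelf x mm',(q[:2]-[.7122,.0472])@u*1e3,(q[:2]-[.7122,.0472])@[-u[1],u[0]]*1e3)
cv2.imwrite('pics/c6.png',np.vstack([cv2.resize(b[100:250,200:400,::-1],(600,300) if 0 else (400,300),interpolation=cv2.INTER_CUBIC),cv2.resize(s[130:280,200:400,::-1],(400,300),interpolation=cv2.INTER_CUBIC)]))
E
```

```text
t 25.525 p [0.4756 0.0577 0.1654] yaw -0.1124 tilt [-8.e-04  0.e+00 -1.e+00] shelf tcp x,y mm -236.28 -16.4 F along,across,z 0.51 -0.17 0.04 tau [ 0.04 -0.05  0.02] 0.4650598676713643
[264.5 190.5] [263, 190, 4, 2, 8] [0.61188995 0.05783424 0.06      ]
tab shelf x mm -100.86902702528961 -0.7949454311134232
```

View pics/c6.png

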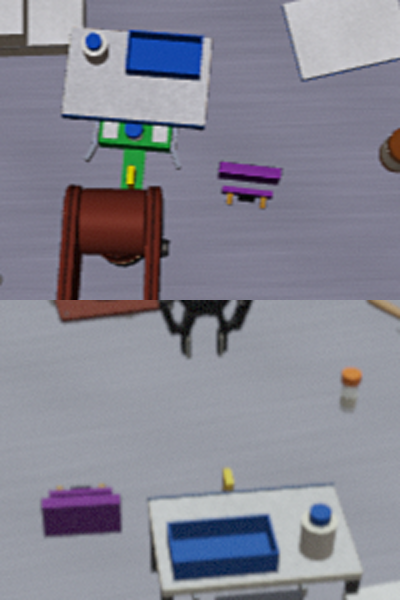

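The last picture shows the rack under the deck and centred between the rails. The tab is at about (265,187) in the top view, which is where I let go. The seated cap is still in its hole, and the orange-capped tube and purple bracket haven't moved.

```bash
python3 -c "
from station import ticket
print(ticket.finish_job())"
```

```text
the job is handed in; nothing more can be done
None
```

The tube is in the rack's free hole and the rack is home against the buffer. I let go there and handed the job in at about 25.6 s.

- **Tube:** after release, its cap top appeared within 1 px of where a fully seated cap should be.
- **Slide:** it took about 3.3 N. The buffer met the rack with its origin about 18 mm into the bay. There was no sideways force or twist, so the rails weren't binding.
- **Press:** I stopped at 17.1 N in all, which I estimate as about 10 N on the buffer, 1 N on the pins and 6 N of friction. The gripper was bearing down about 3 N by then, so the friction share is an estimate. The buffer gave about 1 mm, which fits 10 N.
- **Last look:** the tab was where I released it, to within a few millimetres. The colour mask caught only the back of the tab and read 101 mm in front of the deck edge. Reading the tab by eye in the same picture gave about 88 mm, which matches the release point. The measured force on the arm was near zero, and the purple bracket and orange-capped tube looked undisturbed. The dishes and beaker were outside that last crop, so I did not check them at the end.
- **Not clean:** the gripper pressed down with up to 24 N for a moment when I first dragged the rack, still out on the open bench. I corrected it before entering the bay.

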